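# Put the multimeter away in the roller-catch locker

## Task

Put the multimeter away in the low bench locker: pull the locker's door wide open against its roller catch, slide the meter in lengthwise and face up until it stops at the back wall, then push the door shut until the catch snaps home. Leave the solder spool, the black tape roll and the torch standing on the desk beside the locker where they are.

Things in the scene. Friction and masses are not known exactly. Their poses are not given: they have to be found in the camera images.
- meter_locker: Low grey steel locker fixed to the desk, outside 166 deep x 186 wide x 68 mm high without door; no floor, contents slide on the desk. Origin on the desk in the middle of the bay's mouth, in the plane of the front edges (door's inner face); x points straight into the locker, y to its left, z up. Bay free from y = -65 to +65 mm; back wall at x = 158 mm.
- roof_edge (a point): Middle of the roof's front edge, top side, 68 mm up; in the locker's frame x = 32, y = 0 mm. The roof begins here (62 mm headroom below), so the first 32 mm of the bay behind the mouth are open above.
- roller_catch (a point): White sprung roller of the catch, just left of the bay's mouth, 41 mm above the desk; in the locker's frame x = 8, y = 83 mm. A steel strike on the door's inner face near its free edge has to snap past it.
- locker_door (a joint): Angle of the blue door on its upright hinge at the right of the mouth, rad: 0 = shut, held by the catch; grows as the free (left) edge swings towards the robot and on to the right; stop at 2.0. From 0.03 to 0.12 the strike rides on the roller: ajar, not caught. Passing the catch takes about 6 to 10 N at the handle; elsewhere the door turns easily and stays where it is left.
- door_hinge (a point): Point on the hinge axis 50 mm above the desk; in the locker's frame x = -6, y = -80 mm. The door panel is 178 mm wide and 12 mm thick, its middle plane through the hinge axis, from 5 to 67 mm above the desk, and reaches 180 mm from the hinge.
- door_bar (a point): Middle of the door's handle: level steel bar 10 mm thick, 50 mm above the desk, on two posts 90 mm apart; 46 mm off the outer face (52 mm off the hinge's plane), 123 mm along the door from the hinge. The gap between bar and face, 41 x 80 mm, is open from above: a finger fits in to hook the bar. Turns with the door; y along the bar away from the hinge, x towards the door.
- multimeter: Dark grey hand multimeter lying on its back, 138 x 68 x 41 mm (case 30 mm high, range knob above it in the middle), about 0.3 kg. Origin at the centre of its underside; x along its length, z up.
- solder_spool: Spool of solder wire standing on its flange, 58 mm across, 36 mm high; bystander. Origin at the centre of its underside.
- tape_roll: Black roll of electrical tape lying flat, 62 mm across, 19 mm high; bystander. Origin at the centre of its underside.
- torch: Small black torch standing upright, 35 mm across, 110 mm high; bystander. Origin at the centre of its underside.

How it is judged (in metres and radians):
On the way, in this order (a step that is already met when the one before it is completed fails the run):
1. the door has been pulled wide open (past 1.2 rad) (value of joint locker_door above 1.2 rad), for 0.2 s.
2. the meter lies in the bay, its near end at least 10 mm inside the mouth, with the door still open (value of joint locker_door above 0.5 rad and x of multimeter in the frame of meter_locker above 0.079 m and y of multimeter in the frame of meter_locker between -0.04 and 0.04 m and height (world z) of multimeter below 0.01 m), for 0.2 s.
At the end, for the whole second after the job is handed in: The door is shut and held by the catch (under 0.025 rad, at rest); the meter lies still, flat and face up inside the bay, its near end at least 10 mm behind the mouth (centre 79 to 100 mm in, within 40 mm of the bay's middle line) (value of joint locker_door below 0.025 rad and velocity of joint locker_door between -0.05 and 0.05 rad/s and x of multimeter in the frame of meter_locker between 0.079 and 0.1 m and y of multimeter in the frame of meter_locker between -0.04 and 0.04 m and height (world z) of multimeter below 0.01 m and angle between multimeter's own z axis and vertical below 0.1 rad and linear speed of multimeter below 0.01 m/s); the robot touches nothing.
It fails at once if the solder spool is moved more than 30 mm (distance of solder_spool from where it was at the start of the episode above 0.03 m).
It fails at once if the tape roll is moved more than 30 mm (distance of tape_roll from where it was at the start of the episode above 0.03 m).
It fails at once if the torch is moved more than 30 mm or knocked over (distance of torch from where it was at the start of the episode above 0.03 m or angle between torch's own z axis and vertical above 0.5 rad).
It also fails if it takes over 72 s, if anything falls off the work surface, if the arm or the gripper's body presses on something with over 40 N, if the wrist force passes 120 N, or if a joint passes its speed limit or range.

## Robot

A 6-joint arm with a two-finger parallel gripper is mounted at the origin on a cart in front of the work surface, level with it; the furniture and walls round the work are solid. World frame = base frame: x ahead of the robot, y to its left, z up, the work surface at z = 0. Lengths are in mm, angles in degrees, forces in N, time in s.
With the tool pointing down it reaches from about 300 to 850 mm from the base axis. Payload 4.2 kg.
Tool frame: the origin (TCP) lies on the centre line of the jaws, within the pads' length; the fingertips stand 14 mm ahead of it and the grasp point (between the pads) lies 5 mm behind it (env.finger_overhang is the z of the fingertips in the tool frame, in mm); z points along the fingers, y is the line along which they close (so a half turn about z gives the same grasp; the last joint's range is limited). The gripper opens to 91 mm and grips with 3 to 60 N. Pads are 32 mm wide; open, the fingers measure 118 mm over their backs; the gripper's body (76 mm by 178 mm) begins 60 mm behind the grasp point.
Start: joints at [-65.26, 18.312, 89.639, -0, 72.044, -1.146], TCP at [251.042, -517.32, 227.976] pointing down, gripper open.
Joint ranges: [-177.97, 177.97], [-48.28, 115.42], [12.27, 149.76], [-77.06, 257.06], [2.81, 150.46], [-146.56, 146.56]. Speed limits (degrees/s): [147.25, 147.25, 180, 180, 180, 180].

## Interface

Orientations are given as [roll, pitch, yaw] about the fixed x, y, z axes, in that order (R = Rz(yaw) Ry(pitch) Rx(roll)).
In Python, from workcell import sensors, viewer, env gives the robot as it stands. The module is installed in compiled form; this text tells all that it offers.
- The arm moves only by the tool step_arm, never from a script. Its argument "plan" is one flat list of numbers, 6 for each row, row after row: the shift along the tool's x, y, z in cm, then the turn, a rotation vector about the tool's x, y, z in rad. In form: [x, y, z, wx, wy, wz, x, y, z, wx, wy, wz, ...]. A call has 1 to 5 rows; each row shifts and turns the commanded pose from where the row before left it, along the tool's axes as they then stand; what a row does not reach is not made up. A row lasts 1/12 s, in which the tool goes at most 41.7 mm and 7.16 degrees, less where a joint would pass 70% of its speed; a pose out of reach is approached as far as the arm can. A call is refused whole if a number of a shift passes 4.17 or a number of a turn 0.125, either way. A call with a gripper value outside its range is refused whole. "hand" is the finger opening in cm, from 0 to 9.12, set as the call begins (left out, the last holds). The fingers move at their own pace and stop on an object; "newtons" is the grip in N (left out, the last holds). Time passes only in rows, so rows that do not move let the fingers close. It gives the time, the measured TCP pose, the force, the opening and the grip force at its end, in the units of the state.
- sensors.state(): the state, without advancing time (a new reading comes with each control period).
- viewer.grab_frame(name): name is "scene" or "side" or "wrist"; returns a dict with "img" (480x640x3 uint8, red, green, blue), "fx", "fy", "cx", "cy" (pixels), "position" and "attitude" of the camera in the world. Camera axes: x right, y down, z forward; pixel columns grow to the right and rows downward; lengths in mm; the calibration is good to about 2 mm. A picture is of the moment at which its call begins. There is no depth.
- env.job_done(): hands the job in; it is judged then, once.
Trained networks look in a picture, given as the dict that the camera call returned (one of the last four; its "shot" number tells which), for a name from the list of things; names that differ only in an ending like _2 or _b are one class to them, and where a whole thing is asked for, a point or a joint stands for the part that bears it (a point fixed in the world has none). Each returns a list of dicts, best first, with "score" (0 to 1); they miss things now and then, are a little off and sometimes report something else, mostly with a low value. They report only what shows in the picture. A call takes as long as a camera call.
- viewer.boxes_of(name, picture): "location" ([column, row] in pixels, amid what is visible of it).
- viewer.pinpoint(name, picture): "location" ([column, row] in pixels: a listed point, or the origin of a listed thing).
The state is a dict: "time_s": time; "qpos": joint angles; "qvel": joint speeds; "effort": joint torques, N m; "ee_pos": TCP position; "ee_rot": TCP orientation; "force": force on the tool from outside, world axes, zero at the start; "torque": the same for the moment, N m; "gripper_width": finger opening in mm; "gripper_force": force on a finger pad.
Only numpy, scipy, OpenCV 4.12 (cv2) and the standard library are available. Lean on these libraries where they do the work, as an engineer would, in place of code of your own. Each camera call takes 0.05 s, during which the arm holds its last target. There are 200 camera calls.

## Working session

There is one attempt and no reset: what is moved stays moved. The work goes in short steps, Python scripts to look and compute and a tool call to move; the robot and the scene stay as the last step left them, time stands still between calls to the robot, and variables do not carry over. Pictures are saved under pics/ and viewed, at most 12 in all, crops included, and the job is handed in when it is done.

Besides the shell and the picture viewer there is one more tool, called after "Request:" as name(argument=value, ...), one argument or row to a line, values as JSON. step_arm: Moves the arm, as the interface text tells. Its arguments: {"type":"object","properties":{"plan":{"type":"array","items":{"type":"number"}},"hand":{"type":"number"},"newtons":{"type":"number"}},"required":["plan"]}

```bash
mkdir -p pics; cat > h.py <<'E'
import numpy as np, cv2
from scipy.spatial.transform import Rotation as R
from workcell import sensors, viewer, env
def ray(p,uv):
    A=np.array(p["attitude"],float)
    if A.shape==(3,3): M=A
    elif A.size==4: M=R.from_quat(A).as_matrix()
    else: M=R.from_euler('xyz',A,degrees=True).as_matrix()
    d=M@np.array([(uv[0]-p["cx"])/p["fx"],(uv[1]-p["cy"])/p["fy"],1.])
    return np.array(p["position"],float),d/np.linalg.norm(d)
def atz(p,uv,z):
    o,d=ray(p,uv); return o+d*(z-o[2])/d[2]
def tri(rs):
    A=sum(np.eye(3)-np.outer(d,d) for o,d in rs); b=sum((np.eye(3)-np.outer(d,d))@o for o,d in rs)
    x=np.linalg.solve(A,b); return x,[round(float(np.linalg.norm(np.cross(d,x-o))),1) for o,d in rs]
def save(p,n): cv2.imwrite('pics/'+n,cv2.cvtColor(p["img"],cv2.COLOR_RGB2BGR))
E
python3 - <<'E'
from h import *
s=sensors.state(); print(s)
ps={n:viewer.grab_frame(n) for n in("scene","side","wrist")}
for n,p in ps.items(): save(p,n+'0.png'); print(n,p["position"],p["attitude"],p["fx"])
H=dict(roof_edge=68,roller_catch=41,door_hinge=50,door_bar=50,meter_locker=0,multimeter=0,solder_spool=0,tape_roll=0,torch=0)
for k,z in H.items():
    rs=[]
    for n,p in ps.items():
        r=viewer.pinpoint(k,p)
        for q in r[:2]: print(k,n,np.round(q["location"]),round(q["score"],2),np.round(atz(p,q["location"],z)))
        if r: rs.append(ray(p,r[0]["location"]))
    if len(rs)>1: print('  tri',tri(rs))
E
```

```text
{'time_s': 0.0, 'qpos': array([-6.52606819e+01,  1.83530089e+01,  8.97064991e+01,  1.00275100e-04,
        7.20428718e+01, -1.14308926e+00]), 'qvel': array([ 0.05855886,  0.04039462,  0.01887076, -0.00126587, -0.0221035 ,
       -0.03484007]), 'effort': array([-9.80275308e-05, -4.12469566e+01, -2.31970561e+01,  7.27820559e-02,
        4.56836284e-02, -1.23613263e-04]), 'ee_pos': array([ 250.83016452, -516.87859299,  227.10591   ]), 'ee_rot': array([-1.79897643e+02, -2.13772404e-03,  2.58823745e+01]), 'force': array([0.95289812, 0.03935442, 0.86414855]), 'torque': array([-0.05393485,  0.00603825, -0.01390347]), 'gripper_force': 0.0, 'gripper_width': 91.28538859835136}
scene [-237.91860109  729.65600897  727.08585284] [-121.97063149   -0.51606781 -129.8536905 ] 436.49478576745184
side [ 891.66150324 -881.24176071 1232.71033221] [-139.69339072    0.57522415   18.34117908] 618.3290418914834
wrist [ 321.82862966 -482.1721001   384.10135724] [ 1.63757395e+02  6.70608894e-02 -6.41208651e+01] 385.0256383750688
roof_edge scene [324. 221.] 0.82 [597. -31.  68.]
roof_edge side [335. 270.] 0.9 [
[... 898 characters left out ...]
. 264.   0.]
multimeter side [320. 279.] 0.59 [573. -28.   0.]
  tri (array([485.41690034, 259.03975382,   1.10172866]), [4.6, 4.6])
solder_spool scene [373. 212.] 0.76 [ 623. -278.    0.]
solder_spool side [310. 372.] 0.78 [ 634. -276.    0.]
  tri (array([ 630.03240126, -278.34052516,   -1.96301401]), [4.7, 4.7])
tape_roll scene [183. 345.] 0.82 [471. 496.   0.]
tape_roll side [347. 139.] 0.8 [481. 494.   0.]
  tri (array([478.27323013, 496.27619894,  -4.41111932]), [2.7, 2.7])
torch scene [385. 196.] 0.66 [ 679. -405.    0.]
torch scene [181. 342.] 0.43 [481. 497.   0.]
torch side [306. 425.] 0.85 [ 668. -393.    0.]
  tri (array([ 670.02161756, -394.73497924,    6.57283727]), [0.8, 0.8])
```

View pics/scene0.png

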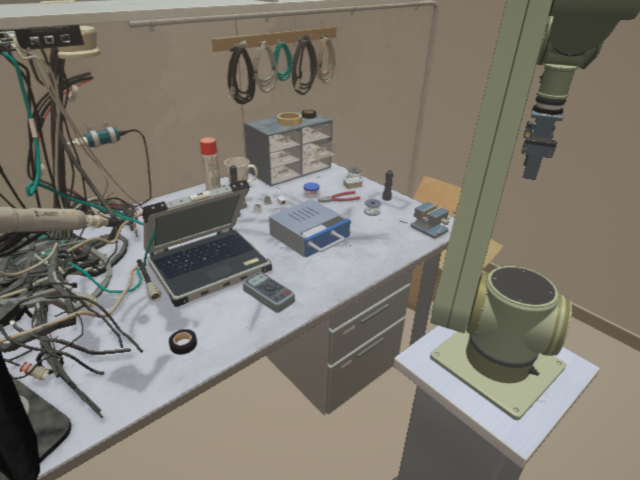

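View pics/side0.png

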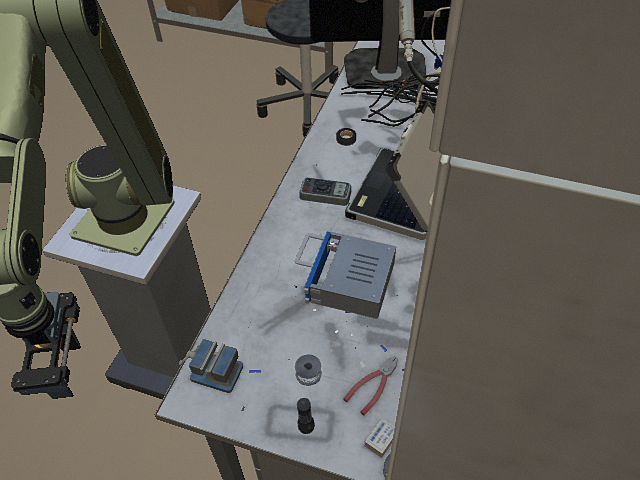

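The scene picture shows the locker at about (310,228), its bar at (330,245) and the meter at (268,290). The side picture has them at (350,272), (304,250) and (325,190). Next I'll move the wrist camera above them.

Request:
step_arm(
  plan=[0,0,-1.8,0,0,0.113,0,0,-1.8,0,0,0.113,0,0,-1.8,0,0,0.113,0,0,-1.8,0,0,0.113],
)

```text
time_s: 1.83
ee_pos: [251.0, -517.2, 300.7]
ee_rot: [-180.0, 0.0, -0.3]
force: [-0.0, 0.3, -0.1]
gripper_width: 91.1
gripper_force: 0.0
```

Request:
step_arm(
  plan=[1.2,-3.7,0,0,0,0,1.2,-3.7,0,0,0,0,1.2,-3.7,0,0,0,0,1.2,-3.7,0,0,0,0,1.2,-3.7,0,0,0,0],
)

```text
time_s: 2.25
ee_pos: [311.2, -330.6, 300.0]
ee_rot: [180.0, -0.0, -0.1]
force: [1.6, 0.2, 0.2]
gripper_width: 91.1
gripper_force: 0.0
```

Request:
step_arm(
  plan=[1.2,-3.7,0,0,0,0,1.2,-3.7,0,0,0,0,1.2,-3.7,0,0,0,0,1.2,-3.7,0,0,0,0,1.2,-3.7,0,0,0,0],
)

```text
time_s: 2.67
ee_pos: [371.1, -145.5, 300.3]
ee_rot: [180.0, -0.1, -0.0]
force: [0.4, 0.1, 0.1]
gripper_width: 91.2
gripper_force: 0.0
```

Request:
step_arm(
  plan=[1.2,-3.7,0,0,0,0,1.2,-3.7,0,0,0,0,1.2,-3.7,0,0,0,0,1.2,-3.7,0,0,0,0,1.2,-3.7,0,0,0,0],
)

```text
time_s: 3.08
ee_pos: [431.3, 39.6, 300.2]
ee_rot: [180.0, -0.1, 0.0]
force: [-0.2, -0.5, -0.4]
gripper_width: 91.6
gripper_force: 0.0
```

```bash
cat > fit.py <<'E'
from h import *
from scipy.optimize import least_squares
ps={n:viewer.grab_frame(n) for n in("scene","side","wrist")}
save(ps["wrist"],'wrist1.png')
s=sensors.state(); print(s["time_s"],s["ee_pos"],s["ee_rot"])
P=dict(roof_edge=(32,0,68),roller_catch=(8,83,41),door_hinge=(-6,-80,50),door_bar=(-58,43,50),meter_locker=(0,0,0))
obs=[]
for k in list(P)+["multimeter","solder_spool","tape_roll"]:
    rs=[]
    for n,p in ps.items():
        r=viewer.pinpoint(k,p)
        if r:
            q=r[0]; print(k,n,np.round(q["location"]),round(q["score"],2),np.round(atz(p,q["location"],P.get(k,(0,0,0))[2])))
            rs.append(ray(p,q["location"]))
            if k in P and q["score"]>.5: obs.append((k,n)+rs[-1])
    if len(rs)>1: print('  tri',tri(rs))
def w(t,l): c,s=np.cos(t[2]),np.sin(t[2]); return np.array([t[0]+c*l[0]-s*l[1],t[1]+s*l[0]+c*l[1],l[2]])
f=lambda t: np.concatenate([np.cross(d,w(t,P[k])-o) for k,n,o,d in obs])
r=least_squares(f,[569,-26,0],loss='soft_l1',f_scale=4,x_scale=[10,10,.1])
print('locker',r.x[:2],np.degrees(r.x[2]))
for k,n,o,d in obs: print(k,n,round(np.linalg.norm(np.cross(d,w(r.x,P[k])-o)),1))
E
python3 fit.py
```

```text
3.2333 [431.50059876  39.80264047 299.77624926] [1.79994818e+02 1.40381632e-02 2.93075397e-01]
roof_edge scene [322. 220.] 0.93 [606. -29.  68.]
roof_edge side [334. 266.] 0.77 [610. -28.  68.]
roof_edge wrist [392.  31.] 0.8 [596. -26.  68.]
  tri (array([603.69996024, -26.67489656,  66.81027228]), [2.9, 5.9, 6.8])
roller_catch wrist [300.  65.] 0.63 [571.  59.  41.]
door_hinge scene [349. 225.] 0.88 [552. -92.  50.]
door_hinge side [303. 290.] 0.64 [ 559. -105.   50.]
door_hinge wrist [470.  73.] 0.73 [ 564. -107.   50.]
  tri (array([ 561.3112001 , -104.28396848,   45.50568495]), [4.1, 3.4, 4.9])
door_bar scene [330. 250.] 0.78 [489.  43.  50.]
door_bar side [304. 246.] 0.62 [514.  24.  50.]
door_bar wrist [340. 131.] 0.67 [508.  18.  50.]
  tri (array([508.51292618,  24.51150032,  37.67770716]), [4.8, 7.3, 7.3])
meter_locker scene [328. 244.] 0.89 [572. -28.   0.]
meter_locker side [321. 277.] 0.61 [572. -21.   0.]
meter_locker wrist [381.  76.] 0.96 [567. -29.   0.]
  tri (array([569.81518787, -25.8249652 ,   3.19108651]), [0.9, 4.4, 3.9])
multimeter scene [268. 299.] 0.7 [480. 
[... 223 characters left out ...]
 636. -290.    0.]
solder_spool side [310. 374.] 0.89 [ 635. -279.   -0.]
solder_spool wrist [622.  12.] 0.93 [ 630. -279.    0.]
  tri (array([ 632.42716236, -280.96114302,    2.06194413]), [3.6, 3.4, 3.4])
tape_roll side [347. 139.] 0.61 [480. 495.   0.]
tape_roll wrist [379.  75.] 0.69 [568. -26.   0.]
  tri (array([564.83607653,  47.40004854, 383.72109221]), [47.3, 47.3])
locker [568.6681548 -24.4620581] -0.8829032829883274
roof_edge scene 3.6
roof_edge side 9.2
roof_edge wrist 4.2
roller_catch wrist 7.0
door_hinge scene 7.8
door_hinge side 2.4
door_hinge wrist 3.2
door_bar scene 18.2
door_bar side 4.6
door_bar wrist 3.5
meter_locker scene 2.8
meter_locker side 5.1
meter_locker wrist 4.6
```

View pics/wrist1.png

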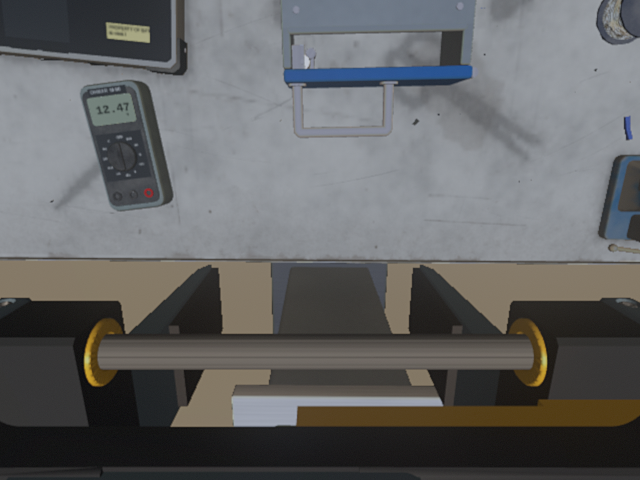

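The wrist picture shows the bar spanning (297..390, 131) and the door from (285,77) to (472,68). The meter's corners are about (82,88), (150,82), (170,203), (113,210). I'll measure these edges directly.

```bash
python3 - <<'E'
from h import *
p=viewer.grab_frame("wrist"); g=cv2.cvtColor(p["img"],cv2.COLOR_RGB2HSV)
# blue door: top face
m=((g[...,0]>100)&(g[...,0]<125)&(g[...,1]>150)&(g[...,2]>60)).astype(np.uint8); m[:,520:]=0; m[110:]=0;m[:40]=0
ys,xs=np.nonzero(m); print('blue',xs.min(),xs.max())
for c in (300,340,380,420,460):
    r=np.nonzero(m[:,c])[0]; print(c,r.min(),r.max(),[np.round(atz(p,(c,r.min()),67),1),np.round(atz(p,(c,r.max()),67),1)])
c=cv2.resize(p["img"][40:220,70:190],None,fx=3,fy=3); d=cv2.resize(p["img"][30:150,270:490],None,fx=2,fy=2)
o=np.zeros((540,800,3),np.uint8); o[:,:360]=c; o[:240,360:800]=d
cv2.imwrite('pics/crop1.png',o[...,::-1])
print('bar ends',[np.round(atz(p,q,50),1) for q in((297,132),(390,131))])
E
```

```text
blue 278 465
300 68 78 [array([563.7,  52. ,  67. ]), array([555.1,  52.1,  67. ])]
340 67 77 [array([564.6,  14.7,  67. ]), array([555.9,  14.5,  67. ])]
380 66 77 [array([565.4, -22.6,  67. ]), array([555.9, -23. ,  67. ])]
420 64 76 [array([567.1, -59.7,  67. ]), array([556.8, -60.5,  67. ])]
460 63 75 [array([568. , -96.9,  67. ]), array([557.6, -98. ,  67. ])]
bar ends [array([506. ,  56.3,  50. ]), array([507. , -38.2,  50. ])]
```

View pics/crop1.png

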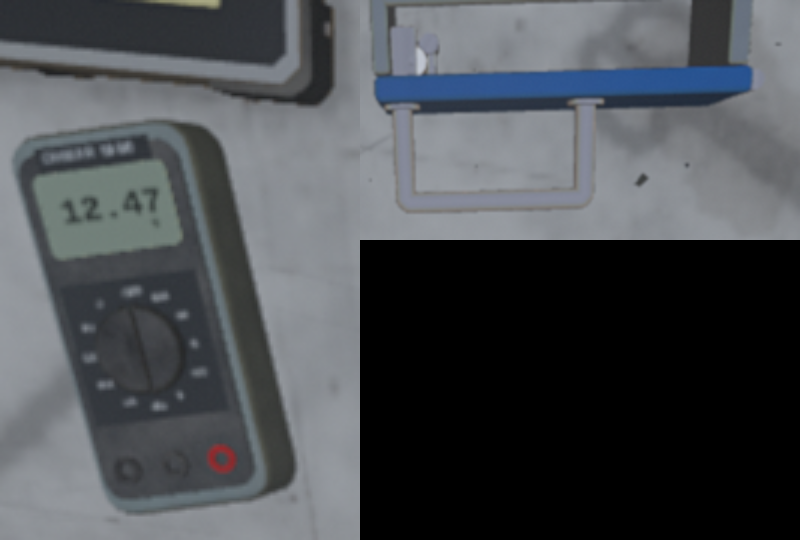

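```bash
python3 - <<'E'
from h import *
p=viewer.grab_frame("wrist")
s=sensors.state(); print(s["ee_pos"],s["ee_rot"],p["position"])
f=lambda q:(70+q[0]/3,40+q[1]/3)
a,b=[atz(p,f(q),30) for q in((105,128),(190,503))]
print('meter ends',a,b,(a+b)/2,np.linalg.norm(a-b),np.degrees(np.arctan2(*(a-b)[1::-1])))
for l,r in (((38,250),(205,215)),((78,395),(243,390))): 
  a,b=[atz(p,f(q),30) for q in(l,r)]; print(a,b,np.linalg.norm(a-b))
a,b=[atz(p,f(q),30) for q in((38,250),(93,450))]; print('left edge yaw',np.degrees(np.arctan2(*(a-b)[1::-1])))
a,b=[atz(p,f(q),30) for q in((205,215),(258,450))]; print('right edge yaw',np.degrees(np.arctan2(*(a-b)[1::-1])))
print('knob',atz(p,f((142,348)),41))
print('bar',atz(p,(291.5,130.5),50),atz(p,(382.5,129),50),atz(p,(337,129.7),50))
print('door ends',atz(p,(278,73),67),atz(p,(466,69),67))
E
```

```text
[431.16121861  37.67702927 299.93499608] [ 1.79995768e+02 -2.23719731e-03 -8.40530526e-03] [509.95239092  38.13431508 456.81908075]
meter ends [554.90093928 254.5897029   30.        ] [423.82983048 242.70104053  30.        ] [489.36538488 248.64537172  30.        ] 131.60917846268885 5.18276919021069
[514.7659239  284.39723928  30.        ] [526.49830252 223.8700351   30.        ] 61.653800812881194
[464.00412996 278.34705237  30.        ] [465.79385022 217.79367322  30.        ] 60.57982193333883
left edge yaw 6.746024620372381
right edge yaw 6.216782002836527
knob [481.58242632 246.99864406  41.        ]
bar [507.51963341  61.89682357  50.        ] [508.96119796 -30.51920003  50.        ] [508.28955988  15.66896958  50.        ]
door ends [559.39851277  72.63966971  67.        ] [ 562.82464428 -103.02428175   67.        ]
```

Both sources agree: the bar's middle is at about (508,16), the locker yaw about 1.5°, the hinge at (562,-106), and the meter at about (488,249) with yaw about 6°. I'll turn the tool to straddle the bar.

Request:
step_arm(
  plan=[0,0,1.46,0,0,-0.123,0,0,1.46,0,0,-0.123,0,0,1.46,0,0,-0.123,0,0,1.46,0,0,-0.123,0,0,1.46,0,0,-0.123],
  hand=2.8,
  newtons=20,
)

```text
time_s: 4.95
ee_pos: [431.2, 37.6, 226.3]
ee_rot: [180.0, -0.0, 35.6]
force: [0.5, 0.5, 0.3]
gripper_width: 60.8
gripper_force: 0.0
```

Request:
step_arm(
  plan=[0,0,1.46,0,0,-0.123,0,0,1.46,0,0,-0.123,0,0,1.46,0,0,-0.123,0,0,1.46,0,0,-0.123,0,0,1.46,0,0,-0.123],
)

```text
time_s: 5.37
ee_pos: [431.3, 37.6, 153.4]
ee_rot: [180.0, -0.0, 70.8]
force: [-0.4, -0.5, -0.0]
gripper_width: 29.2
gripper_force: 0.0
```

Request:
step_arm(
  plan=[0,0,1.46,0,0,-0.123,0,0,1.46,0,0,-0.123,0,0,1.46,0,0,-0.123],
)

```text
time_s: 5.62
ee_pos: [431.3, 37.7, 109.6]
ee_rot: [180.0, 0.0, 92.0]
force: [-0.4, 0.1, -0.2]
gripper_width: 28.2
gripper_force: 0.0
```

Request:
step_arm(
  plan=[-0.79,2.54,0,0,0,0,-0.79,2.54,0,0,0,0,-0.79,2.54,0,0,0,0,0,0,0,0,0,0],
)

```text
time_s: 5.95
ee_pos: [513.5, 15.1, 110.5]
ee_rot: [179.6, 0.0, 91.5]
force: [1.5, -0.1, 0.1]
gripper_width: 28.1
gripper_force: 0.0
```

```bash
python3 - <<'E'
from h import *
p=viewer.grab_frame("wrist"); save(p,'wrist2.png')
s=sensors.state(); print(s["time_s"],s["ee_pos"],s["ee_rot"],s["gripper_width"])
for n in("wrist","side","scene"):
  q=p if n=="wrist" else viewer.grab_frame(n)
  for k in("door_bar","roof_edge"): print(n,[(np.round(r["location"]),round(r["score"],2),np.round(atz(q,r["location"],50))) for r in viewer.pinpoint(k,q)][:2])
E
```

```text
6.0 [510.39055741  15.567666   110.02729133] [1.79900727e+02 9.83824981e-03 9.15470379e+01] 28.28950642655565
wrist [(array([305., 265.]), 0.9, array([508.,  16.,  50.]))]
wrist []
side [(array([301., 252.]), 0.91, array([514.,   1.,  50.])), (array([323., 275.]), 0.42, array([590., -49.,  50.]))]
side [(array([333., 266.]), 0.59, array([604., -15.,  50.]))]
scene [(array([330., 247.]), 0.73, array([502.,  30.,  50.]))]
scene [(array([323., 222.]), 0.82, array([616., -43.,  50.]))]
```

View pics/wrist2.png

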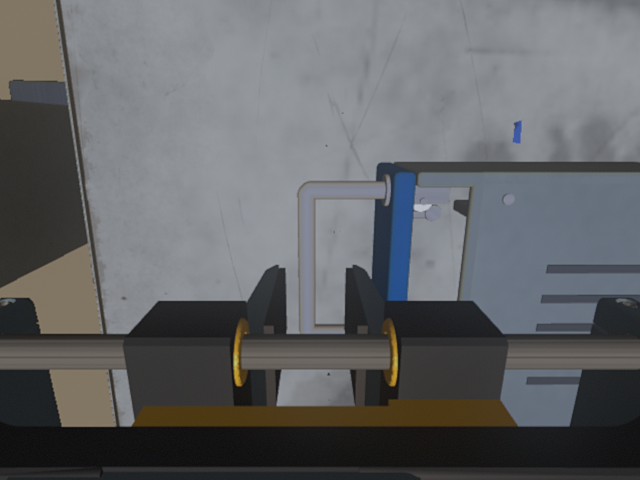

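The picture shows the bar at column 306, between the two fingers (tips at columns 280 and 352) and parallel to them. Now I'll lower the tool and start the pull.

Request:
step_arm(
  plan=[0,0,1.65,0,0,0,0,0,1.65,0,0,0,0,0,1.65,0,0,0,0,0,1.65,0,0,0,0,0,0,0,0,0],
)

```text
time_s: 6.82
ee_pos: [505.5, 16.2, 41.7]
ee_rot: [-179.7, -0.0, 91.6]
force: [-0.4, -0.7, -1.2]
gripper_width: 27.7
gripper_force: 0.0
```

Request:
step_arm(
  plan=[-0.33,-0.73,0,0,0,-0.06,-0.33,-0.73,0,0,0,-0.06,-0.33,-0.73,0,0,0,-0.06,-0.33,-0.73,0,0,0,-0.06],
)

```text
time_s: 7.15
ee_pos: [480.8, -0.4, 45.1]
ee_rot: [179.9, 0.0, 105.6]
force: [-0.2, 0.2, -0.8]
gripper_width: 27.8
gripper_force: 0.0
```

Request:
step_arm(
  plan=[-0.7,-1.44,0,0,0,-0.12,-0.7,-1.44,0,0,0,-0.12,-0.7,-1.44,0,0,0,-0.12,-0.7,-1.44,0,0,0,-0.12],
)

```text
time_s: 7.48
ee_pos: [441.2, -50.5, 45.3]
ee_rot: [179.9, 0.1, 133.2]
force: [1.2, -0.4, -0.0]
gripper_width: 27.7
gripper_force: 0.4
```

```bash
python3 - <<'E'
from h import *
for n in("side","scene"):
  q=viewer.grab_frame(n)
  if n=="side": save(q,'side3.png')
  print(n,[(np.round(r["location"]),round(r["score"],2),np.round(atz(q,r["location"],50))) for r in viewer.pinpoint("door_bar",q)][:2])
s=sensors.state(); print(s["ee_pos"],s["ee_rot"],s["force"])
E
```

```text
side [(array([270., 259.]), 0.91, array([450., -43.,  50.])), (array([348., 138.]), 0.43, array([498., 444.,  50.]))]
scene [(array([366., 249.]), 0.84, array([431., -41.,  50.]))]
[441.60487804 -50.23764167  44.90210407] [1.79945427e+02 6.13185003e-02 1.32668685e+02] [-0.00563917  0.77557154 -0.21661229]
```

View pics/side3.png

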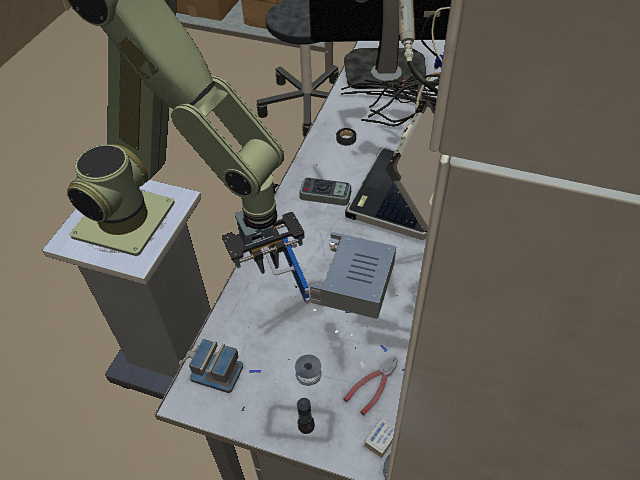

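The side picture shows the door following the fingers, about 0.7 rad open (bar at about (270,259)). I'll continue along the arc.

Request:
step_arm(
  plan=[-0.7,-1.44,0,0,0,-0.12,-0.7,-1.44,0,0,0,-0.12,-0.7,-1.44,0,0,0,-0.12,-0.7,-1.44,0,0,0,-0.12],
)

```text
time_s: 8.02
ee_pos: [429.7, -112.3, 44.6]
ee_rot: [180.0, 0.0, 160.6]
force: [0.5, 0.7, -0.1]
gripper_width: 28.1
gripper_force: 0.3
```

Request:
step_arm(
  plan=[-0.7,-1.44,0,0,0,-0.12,-0.7,-1.44,0,0,0,-0.12,-0.7,-1.44,0,0,0,-0.12,-0.7,-1.44,0,0,0,-0.12,0,0,0,0,0,0],
)

```text
time_s: 8.43
ee_pos: [450.2, -175.1, 44.7]
ee_rot: [-179.9, 0.2, -172.2]
force: [0.5, 0.1, 0.4]
gripper_width: 28.2
gripper_force: 0.0
```

Request:
step_arm(
  plan=[0,0,0,0,0,0,0,0,0,0,0,0],
)

```text
time_s: 8.6
ee_pos: [447.1, -172.3, 44.1]
ee_rot: [180.0, -0.0, -172.3]
force: [0.4, -0.2, -0.5]
gripper_width: 27.9
gripper_force: 0.0
```

```bash
python3 - <<'E'
from h import *
for n in("wrist","side","scene"):
  q=viewer.grab_frame(n)
  if n=="wrist": save(q,'wrist4.png')
  print(n,[(np.round(r["location"]),round(r["score"],2),np.round(atz(q,r["location"],50))) for r in viewer.pinpoint("door_bar",q)][:2])
s=sensors.state(); print(s["ee_pos"],s["ee_rot"],s["force"],s["qpos"])
E
```

```text
wrist [(array([294., 328.]), 0.83, array([ 453., -180.,   50.]))]
side [(array([248., 304.]), 0.94, array([ 451., -182.,   50.])), (array([331., 243.]), 0.37, array([575.,  51.,  50.]))]
scene [(array([392., 234.]), 0.66, array([ 440., -158.,   50.]))]
[ 447.03647655 -172.76096505   44.18430701] [ 1.79990288e+02 -1.63698201e-02 -1.72146535e+02] [ 0.02727919 -0.10499698  0.30866758] [-2.25044804e+01  2.14956329e+01  1.16139962e+02  1.58434658e-04
  4.23834389e+01 -1.20358061e+02]
```

View pics/wrist4.png

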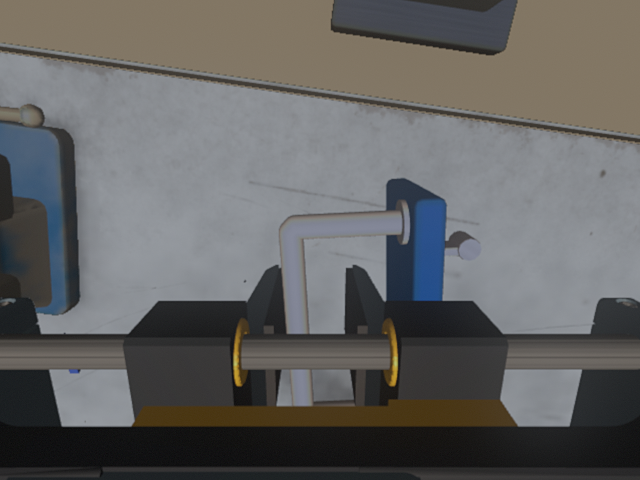

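The wrist picture shows the door standing open at about 1.7 rad: bar near column 292, free edge near (440,200). I'll lift clear, turn the tool round and go to the meter.

Request:
step_arm(
  plan=[0,0,-3.9,0,0,0,0,0,-3.9,0,0,0,0,0,-3.9,0,0,0.122,0,0,-3.9,0,0,0.122,0,0,0,0,0,0.122],
)

```text
time_s: 9.32
ee_pos: [451.2, -174.7, 207.8]
ee_rot: [-179.9, 0.9, 166.5]
force: [0.7, -0.8, -0.2]
gripper_width: 28.1
gripper_force: 0.0
```

Request:
step_arm(
  plan=[0,0,0,0,0,0.122,0,0,0,0,0,0.122,0,0,0,0,0,0.122,0,0,0,0,0,0.122,0,0,0,0,0,0.122],
  hand=9,
)

```text
time_s: 9.73
ee_pos: [447.0, -173.0, 200.1]
ee_rot: [-180.0, -0.0, 131.6]
force: [-0.3, 0.1, 0.7]
gripper_width: 58.3
gripper_force: 0.0
```

Request:
step_arm(
  plan=[0,0,0,0,0,0.122,0,0,0,0,0,0.122,0,0,0,0,0,0.122,0,0,0,0,0,0.122,0,0,0,0,0,0.122],
)

```text
time_s: 10.15
ee_pos: [447.0, -173.0, 200.0]
ee_rot: [-180.0, -0.0, 96.6]
force: [0.1, -0.0, -0.2]
gripper_width: 89.3
gripper_force: 0.0
```

Request:
step_arm(
  plan=[0,0,0,0,0,0.122,0,0,0,0,0,0.122,0,0,0,0,0,0.122,0,0,0,0,0,0.122,0,0,0,0,0,0.122],
)

```text
time_s: 10.57
ee_pos: [447.0, -173.0, 200.0]
ee_rot: [-180.0, 0.0, 61.7]
force: [-0.5, 0.7, -0.4]
gripper_width: 90.0
gripper_force: 0.0
```

Request:
step_arm(
  plan=[0,0,0,0,0,0.122,0,0,0,0,0,0.122,0,0,0,0,0,0.122,0,0,0,0,0,0.122,0,0,0,0,0,0.122],
)

```text
time_s: 10.98
ee_pos: [447.0, -173.0, 200.0]
ee_rot: [-180.0, 0.0, 26.7]
force: [-0.5, -0.4, -1.3]
gripper_width: 89.9
gripper_force: 0.0
```

Request:
step_arm(
  plan=[0,0,0,0,0,0.122,0,0,0,0,0,0.122,0,0,0,0,0,0.122],
)

```text
time_s: 11.23
ee_pos: [447.0, -173.0, 200.0]
ee_rot: [-180.0, 0.0, 5.8]
force: [0.2, 0.2, -0.1]
gripper_width: 90.3
gripper_force: 0.0
```

Request:
step_arm(
  plan=[0.32,-3.78,0,0,0,0,0.32,-3.78,0,0,0,0,0.32,-3.78,0,0,0,0,0.32,-3.78,0,0,0,0,0.32,-3.78,0,0,0,0],
)

```text
time_s: 11.65
ee_pos: [442.3, 18.0, 200.2]
ee_rot: [180.0, -0.0, 6.1]
force: [0.5, 0.1, 0.2]
gripper_width: 89.8
gripper_force: 0.0
```

Request:
step_arm(
  plan=[0.32,-3.78,0,0,0,0,0.32,-3.78,0,0,0,0,0.32,-3.78,0,0,0,0,0.32,-3.78,0,0,0,0,0.32,-3.78,0,0,0,0],
)

```text
time_s: 12.07
ee_pos: [438.0, 207.9, 200.2]
ee_rot: [180.0, 0.0, 6.1]
force: [1.0, -0.4, 0.3]
gripper_width: 90.2
gripper_force: 0.0
```

Request:
step_arm(
  plan=[0.32,-3.78,0,0,0,0,0,0,0,0,0,0,0,0,0,0,0,0],
)

```text
time_s: 12.32
ee_pos: [437.3, 245.4, 199.8]
ee_rot: [180.0, 0.0, 6.3]
force: [0.4, 0.3, -0.3]
gripper_width: 89.9
gripper_force: 0.0
```

```bash
python3 - <<'E'
from h import *
viewer.grab_frame("wrist"); viewer.grab_frame("wrist")
p=viewer.grab_frame("wrist"); save(p,'wrist5.png')
s=sensors.state(); print(s["time_s"],s["ee_pos"],s["ee_rot"],s["qpos"])
print([(np.round(r["location"]),r["score"],np.round(atz(p,r["location"],0))) for r in viewer.pinpoint("multimeter",p)][:2])
E
```

```text
12.4667 [437.65935451 242.86593425 199.96568487] [1.79957148e+02 3.75807348e-02 6.06429380e+00] [ 2.77269287e+01  1.28461113e+01  1.01623157e+02 -2.85029788e-02
  6.55814793e+01  1.11674415e+02]
[]
```

View pics/wrist5.png

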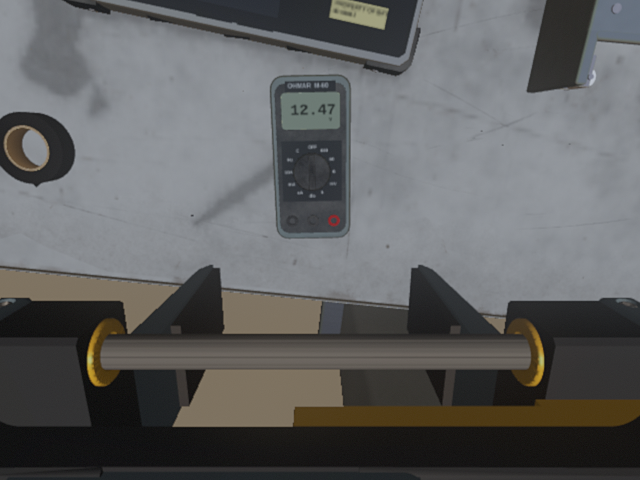

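The picture shows the meter nearly aligned with the tool: top face from (311,75) to (312,237), columns 272..350. The laptop corner is near (415,70).

```bash
python3 - <<'E'
from h import *
p=viewer.grab_frame("wrist")
a,b,l,r,k=[atz(p,q,z) for q,z in(((311,75),30),((312.5,237),30),((274,190),30),((351,190),30),((312,171),41))]
print(a,b,(a+b)/2,np.linalg.norm(a-b),np.degrees(np.arctan2(*(a-b)[1::-1])))
print(l,r,(l+r)/2,np.linalg.norm(l-r),k)
s=sensors.state(); T=R.from_euler('xyz',s["ee_rot"],degrees=True).as_matrix()
for n,x in(('far',a),('near',b),('mid',(l+r)/2),('edge of desk L',atz(p,(10,268),0)),('laptop corner',atz(p,(412,70),15))): print(n,np.round(x),np.round(T.T@(x-s["ee_pos"]),1))
E
```

```text
[555.57613988 258.55288442  30.        ] [424.04570778 243.75441612  30.        ] [489.81092383 251.15365027  30.        ] 132.36030081981428 6.419343661646103
[462.0125572  280.66289725  30.        ] [468.88200836 215.40832951  30.        ] [465.44728278 248.03561338  30.        ] 65.61515046279125 [482.51897978 250.15364561  41.        ]
far [556. 259.  30.] [118.7  -3.6 170.1]
near [424. 244.  30.] [-13.7  -2.7 170.2]
mid [465. 248.  30.] [ 27.9  -2.6 170.1]
edge of desk L [353. 536.   0.] [ -53.9 -301.1  200. ]
laptop corner [570. 177.  15.] [124.3  79.  185.2]
```

Request:
step_arm(
  plan=[0.06,-0.06,3.8,0,0,0,0.06,-0.06,3.8,0,0,0,0.06,-0.06,3.8,0,0,0,0,-0.06,3.8,0,0,0,0,-0.06,0,0,0,0],
)

```text
time_s: 12.98
ee_pos: [435.0, 243.4, 42.4]
ee_rot: [179.7, 0.7, 6.0]
force: [-1.3, -0.6, -1.2]
gripper_width: 90.1
gripper_force: 0.0
```

Request:
step_arm(
  plan=[0,0,1.5,0,0,0,0,0,1.5,0,0,0,0,0,0,0,0,0],
)

```text
time_s: 13.23
ee_pos: [439.1, 246.0, 17.8]
ee_rot: [179.9, 0.1, 6.0]
force: [0.0, 0.2, 0.1]
gripper_width: 90.1
gripper_force: 0.0
```

Request:
step_arm(
  plan=[0,0,0,0,0,0,0,0,0,0,0,0,0,0,0,0,0,0,0,0,0,0,0,0,0,0,0,0,0,0],
  hand=6,
  newtons=20,
)

```text
time_s: 13.65
ee_pos: [440.1, 247.0, 19.5]
ee_rot: [180.0, -0.1, 6.1]
force: [0.3, -2.4, 7.1]
gripper_width: 67.2
gripper_force: 20.0
```

Request:
step_arm(
  plan=[-0.45,1.2,-0.1,0,0,0,-0.45,2.3,0,0,0,0.02,-0.45,2.3,0,0,0,0.02,-0.45,2.3,0,0,0,0.02,-0.45,2.3,0,0,0,0.02],
  newtons=35,
)

```text
time_s: 14.07
ee_pos: [425.5, 140.7, 19.6]
ee_rot: [-180.0, -0.1, 1.5]
force: [0.6, 2.8, 0.5]
gripper_width: 67.6
gripper_force: 35.0
```

Request:
step_arm(
  plan=[-0.3,2.3,0,0,0,0,-0.3,2.3,0,0,0,0,-0.3,2.3,0,0,0,0,-0.3,2.3,0,0,0,0,-0.3,2.3,0,0,0,0],
)

```text
time_s: 14.48
ee_pos: [413.2, 25.1, 19.5]
ee_rot: [-180.0, -0.1, 1.6]
force: [0.8, 2.7, -0.2]
gripper_width: 67.3
gripper_force: 35.0
```

Request:
step_arm(
  plan=[0,2.3,0,0,0,0,0,2.0,0,0,0,0,0,1.0,0,0,0,0,0,0,0,0,0,0,0,0,0,0,0,0],
)

```text
time_s: 14.9
ee_pos: [415.0, -27.6, 19.6]
ee_rot: [179.9, -0.1, 1.4]
force: [-1.4, -4.6, 3.7]
gripper_width: 67.8
gripper_force: 35.0
```

```bash
python3 - <<'E'
from h import *
p=viewer.grab_frame("wrist"); save(p,'wrist6.png')
s=sensors.state(); print(s["time_s"],s["ee_pos"],s["ee_rot"],s["gripper_width"],s["force"])
for n in("scene","side"):
  q=viewer.grab_frame(n)
  for k in("multimeter","meter_locker","door_bar"): print(n,k,[(np.round(r["location"]),round(r["score"],2),np.round(atz(q,r["location"],50*(k=="door_bar")))) for r in viewer.pinpoint(k,q)][:1])
E
```

```text
14.95 [415.05726739 -27.25394357  19.529575  ] [ 1.79944345e+02 -5.48666759e-02  1.48825321e+00] 67.31736653203856 [-0.53920109 -5.12528588  4.09758409]
scene multimeter [(array([354., 261.]), 0.73, array([459., -23.,   0.]))]
scene meter_locker [(array([328., 245.]), 0.71, array([565., -22.,   0.]))]
scene door_bar [(array([392., 233.]), 0.59, array([ 442., -163.,   50.]))]
side multimeter [(array([283., 266.]), 0.79, array([471., -19.,   0.]))]
side meter_locker [(array([323., 278.]), 0.85, array([579., -22.,   0.]))]
side door_bar [(array([250., 304.]), 0.84, array([ 456., -177.,   50.]))]
```

View pics/wrist6.png

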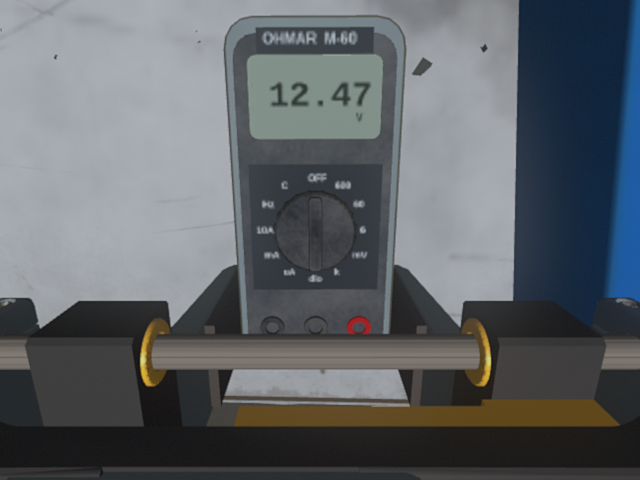

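The picture shows the meter held straight and centred (columns 225..405), with the open door well to the right (column >515). I'll slide it in.

Request:
step_arm(
  plan=[1.2,0,0,0,0,0,2,0,0,0,0,0,2,0,0,0,0,0,2,0,0,0,0,0,2,0,0,0,0,0],
)

```text
time_s: 15.77
ee_pos: [501.1, -22.8, 18.7]
ee_rot: [-179.9, 0.8, 1.6]
force: [-9.2, 0.2, 8.7]
gripper_width: 67.7
gripper_force: 35.0
```

Request:
step_arm(
  plan=[2,0,0,0,0,0,2,0,0,0,0,0,1.5,0,0,0,0,0,0.8,0,0,0,0,0,0,0,0,0,0,0],
)

```text
time_s: 16.18
ee_pos: [569.5, -21.2, 18.8]
ee_rot: [-180.0, 0.2, 1.6]
force: [-1.5, 0.0, 3.5]
gripper_width: 67.2
gripper_force: 35.0
```

```bash
python3 - <<'E'
from h import *
p=viewer.grab_frame("wrist"); save(p,'wrist7.png')
s=sensors.state(); print(s["time_s"],s["ee_pos"],s["ee_rot"],s["gripper_width"],s["force"])
E
```

```text
16.2333 [569.53265376 -21.20069068  18.81812396] [-1.79951069e+02  7.01987453e-02  1.57594382e+00] 67.33878356696832 [-0.22526877  2.71075318  0.9797116 ]
```

View pics/wrist7.png

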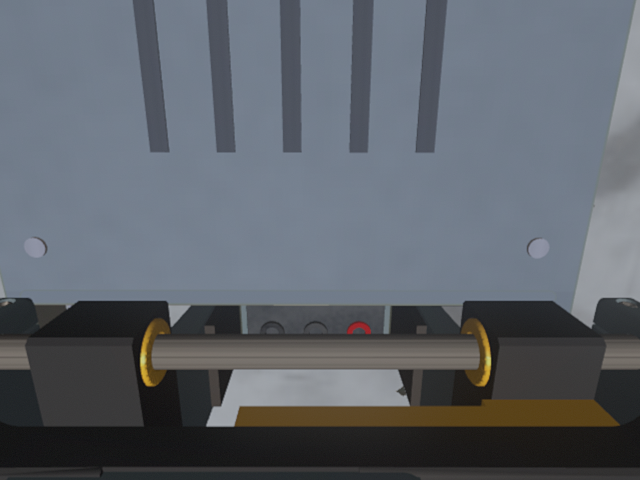

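```bash
python3 - <<'E'
from h import *
p=viewer.grab_frame("wrist"); print(p["cx"],p["position"],p["attitude"])
for q in((35,247),(538,247),(5,303),(575,303),(245,303),(385,303)): print(q,np.round(atz(p,q,68),1),np.round(atz(p,q,30),1))
ps=[viewer.grab_frame(n) for n in("side","scene")]
for q in ps: print([(k,np.round(atz(q,r["location"],z)),round(r["score"],2)) for k,z in(("roof_edge",68),("roller_catch",41),("door_hinge",50),("meter_locker",0),("multimeter",0)) for r in viewer.pinpoint(k,q)[:1]])
E
```

```text
315.15546850467183 [648.49207311 -18.72535589 175.61940003] [ 1.63697705e+02  1.60492850e-02 -8.84332664e+01]
(35, 247) [612.7  62.4  68. ] [600.  91.  30.]
(538, 247) [616.7 -84.8  68. ] [ 605.5 -108.2   30. ]
(5, 303) [594.4  74.7  68. ] [575.3 107.7  30. ]
(575, 303) [599.2 -99.5  68. ] [ 581.8 -128.1   30. ]
(245, 303) [596.4   1.3  68. ] [578.    8.4  30. ]
(385, 303) [597.6 -41.5  68. ] [579.6 -49.5  30. ]
[('roof_edge', array([608., -33.,  68.]), 0.79), ('door_hinge', array([ 563., -110.,   50.]), 0.59), ('meter_locker', array([573., -26.,   0.]), 0.6)]
[('roof_edge', array([595., -24.,  68.]), 0.69), ('door_hinge', array([ 576., -108.,   50.]), 0.95), ('multimeter', array([611., -15.,   0.]), 0.69)]
```

The picture shows the meter's near end under the roof edge (row 303). The roof edge comes out at x≈597, so the fingers are 11 mm clear of it. Now release, back off, close the fingers and push.

Request:
step_arm(
  plan=[0,0,0,0,0,0,0,0,0,0,0,0,0,0,0,0,0,0],
  hand=7.6,
)

```text
time_s: 17.13
ee_pos: [570.6, -22.9, 19.7]
ee_rot: [180.0, -0.1, 1.5]
force: [-0.6, 0.4, 0.4]
gripper_width: 75.8
gripper_force: 0.0
```

Request:
step_arm(
  plan=[-1.6,0,0,0,0,0,-1.6,0,0,0,0,0,-1.6,0,0,0,0,0,0,0,0,0,0,0],
)

```text
time_s: 17.47
ee_pos: [518.6, -24.0, 19.1]
ee_rot: [-180.0, 0.2, 1.5]
force: [-0.8, 0.2, -1.1]
gripper_width: 76.4
gripper_force: 0.0
```

Request:
step_arm(
  plan=[0,0,0,0,0,0,0,0,0,0,0,0,0,0,0,0,0,0,0,0,0,0,0,0,0,0,0,0,0,0],
  hand=0,
)

```text
time_s: 17.88
ee_pos: [522.6, -23.9, 19.1]
ee_rot: [180.0, -0.0, 1.5]
force: [-0.4, 0.5, -0.5]
gripper_width: 45.9
gripper_force: 0.0
```

Request:
step_arm(
  plan=[0,0,0,0,0,0,0,0,0,0,0,0,0,0,0,0,0,0,0,0,0,0,0,0,0,0,0,0,0,0],
)

```text
time_s: 18.3
ee_pos: [521.9, -23.9, 19.1]
ee_rot: [180.0, 0.0, 1.5]
force: [-0.3, -0.7, 0.9]
gripper_width: 12.2
gripper_force: 0.0
```

Request:
step_arm(
  plan=[1,0,0,0,0,0,1,0,0,0,0,0,0.8,0,0,0,0,0,0.6,0,0,0,0,0,0,0,0,0,0,0],
)

```text
time_s: 18.72
ee_pos: [557.7, -23.0, 19.1]
ee_rot: [180.0, -0.1, 1.5]
force: [-0.2, -0.5, -0.3]
gripper_width: 0.5
gripper_force: 0.0
```

Request:
step_arm(
  plan=[0.5,0,0,0,0,0,0.3,0,0,0,0,0,0.2,0,0,0,0,0],
)

```text
time_s: 18.97
ee_pos: [565.9, -22.7, 19.0]
ee_rot: [180.0, 0.0, 1.5]
force: [-2.1, -0.1, -0.4]
gripper_width: 0.5
gripper_force: 1.0
```

Request:
step_arm(
  plan=[0.2,0,0,0,0,0,0.2,0,0,0,0,0,0,0,0,0,0,0],
)

```text
time_s: 19.22
ee_pos: [570.4, -22.6, 19.1]
ee_rot: [180.0, -0.0, 1.5]
force: [-1.2, -0.5, -0.9]
gripper_width: 0.7
gripper_force: 0.6
```

Request:
step_arm(
  plan=[0.2,0,0,0,0,0,0,0,0,0,0,0],
)

```text
time_s: 19.38
ee_pos: [570.4, -22.6, 19.1]
ee_rot: [180.0, 0.2, 1.5]
force: [-5.3, -1.1, 2.5]
gripper_width: 0.8
gripper_force: 2.7
```

Request:
step_arm(
  plan=[0.2,0,0,0,0,0,0,0,0,0,0,0],
)

```text
time_s: 19.55
ee_pos: [570.4, -22.6, 19.1]
ee_rot: [-180.0, 0.4, 1.6]
force: [-10.1, -0.8, 5.7]
gripper_width: 0.6
gripper_force: 4.9
```

```bash
python3 - <<'E'
from h import *
s=sensors.state(); print(s["time_s"],s["ee_pos"],s["force"])
p=viewer.grab_frame("wrist"); cv2.imwrite('pics/w8.png',cv2.resize(p["img"][240:400,120:520],None,fx=2,fy=2)[...,::-1])
E
```

```text
19.55 [570.4179988  -22.60411131  19.14604104] [-10.06776474  -0.84726711   5.71391637]
```

View pics/w8.png

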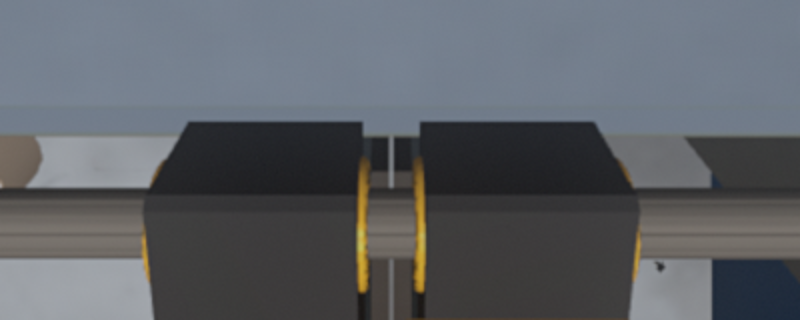

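The push stopped at 570.4 with the force rising from 5 to 10 N, which puts the meter against the back wall as expected. The crop shows only the closed fingers under the roof edge. I'll back out, lift and turn round for the door.

Request:
step_arm(
  plan=[-0.8,0,0,0,0,0,-2,0,0,0,0,0,-3,0,0,0,0,0,-2,0,-2,0,0,0,0,0,-4,0,0,0],
)

```text
time_s: 20.02
ee_pos: [487.9, -24.3, 75.6]
ee_rot: [-179.9, 0.8, 1.5]
force: [0.6, 0.6, -0.3]
gripper_width: 0.4
gripper_force: 0.0
```

Request:
step_arm(
  plan=[0,0,-4,0,0,-0.125,0,0,-4,0,0,-0.125,0,0,-4,0,0,-0.125,0,0,0,0,0,-0.125,0,0,0,0,0,-0.125],
  hand=2.8,
)

```text
time_s: 20.43
ee_pos: [498.7, -24.8, 203.0]
ee_rot: [179.6, -0.5, 37.7]
force: [0.5, 0.0, -1.0]
gripper_width: 27.8
gripper_force: 0.0
```

Request:
step_arm(
  plan=[0,0,0,0,0,-0.125,0,0,0,0,0,-0.125,0,0,0,0,0,-0.125,0,0,0,0,0,-0.125,0,0,0,0,0,-0.125],
)

```text
time_s: 20.85
ee_pos: [497.0, -24.6, 199.8]
ee_rot: [179.8, -0.1, 73.5]
force: [0.6, -0.9, 0.2]
gripper_width: 28.1
gripper_force: 0.0
```

Request:
step_arm(
  plan=[0,0,0,0,0,-0.125,0,0,0,0,0,-0.125,0,0,0,0,0,-0.125,0,0,0,0,0,-0.125,0,0,0,0,0,-0.125],
)

```text
time_s: 21.27
ee_pos: [497.0, -24.6, 199.7]
ee_rot: [179.8, 0.1, 109.3]
force: [0.3, 0.9, 0.2]
gripper_width: 27.5
gripper_force: 0.0
```

Request:
step_arm(
  plan=[0,0,0,0,0,-0.125,0,0,0,0,0,-0.125,0,0,0,0,0,-0.125,0,0,0,0,0,-0.125,0,0,0,0,0,-0.125],
)

```text
time_s: 21.68
ee_pos: [497.0, -24.7, 199.7]
ee_rot: [179.9, 0.2, 145.1]
force: [0.1, -0.6, 0.3]
gripper_width: 27.9
gripper_force: 0.0
```

Request:
step_arm(
  plan=[0,0,0,0,0,-0.125,0,0,0,0,0,-0.125,0,0,0,0,0,-0.125,0,0,0,0,0,-0.125,0,0,0,0,0,-0.125],
)

```text
time_s: 22.1
ee_pos: [497.0, -24.7, 199.7]
ee_rot: [-180.0, 0.2, -179.1]
force: [0.1, -0.1, 0.6]
gripper_width: 28.3
gripper_force: 0.0
```

Request:
step_arm(
  plan=[0,0,0,0,0,-0.125,0,0,0,0,0,0],
)

```text
time_s: 22.27
ee_pos: [496.9, -24.7, 199.7]
ee_rot: [-180.0, 0.2, -172.1]
force: [-0.3, 0.6, 1.1]
gripper_width: 27.9
gripper_force: 0.0
```

```bash
python3 - <<'E'
from h import *
s=sensors.state(); print(s["time_s"],s["ee_pos"],s["ee_rot"],s["qpos"])
T=R.from_euler('xyz',s["ee_rot"],degrees=True).as_matrix()
rs=[]
for n in("wrist","side","scene"):
  q=viewer.grab_frame(n)
  if n!="wrist": save(q,n+'9.png')
  for k in("door_bar","multimeter","meter_locker"):
    r=viewer.pinpoint(k,q)[:1]
    print(n,k,[(np.round(x["location"]),round(x["score"],2),np.round(atz(q,x["location"],50*(k=="door_bar")))) for x in r])
    if r and k=="door_bar": rs.append(ray(q,r[0]["location"]))
x,e=tri(rs); print(x,e,T.T@(x-s["ee_pos"]))
E
```

```text
22.2667 [496.85191335 -24.67561598 199.70715144] [-179.95918268    0.19454807 -172.14272297] [-4.16823112e+00  1.24621663e+01  1.02182506e+02  6.74261028e-04
  6.51565452e+01 -1.02025721e+02]
wrist door_bar [(array([129., 146.]), 0.88, array([ 452., -177.,   50.]))]
wrist multimeter []
wrist meter_locker []
side door_bar [(array([249., 303.]), 0.74, array([ 453., -177.,   50.]))]
side multimeter []
side meter_locker [(array([319., 279.]), 0.59, array([571., -28.,   0.]))]
scene door_bar [(array([392., 233.]), 0.71, array([ 441., -159.,   50.]))]
scene multimeter [(array([308., 233.]), 0.88, array([657., -18.,   0.]))]
scene meter_locker [(array([326., 244.]), 0.79, array([578., -23.,   0.]))]
[ 451.44957377 -175.23939162   42.63534394] [4.4, 2.2, 3.9] [  66.09200737 -142.83169042  156.95008905]
```

Request:
step_arm(
  plan=[1.64,-3.62,0,0,0,0,1.64,-3.62,0,0,0,0,1.64,-3.62,0,0,0,0,1.64,-3.62,0,0,0,0,0,0,0,0,0,-0.04],
)

```text
time_s: 23.28
ee_pos: [448.6, -182.5, 199.2]
ee_rot: [-179.8, -0.1, -170.3]
force: [0.8, 0.5, -0.5]
gripper_width: 28.1
gripper_force: 0.0
```

Request:
step_arm(
  plan=[0,0,3.8,0,0,0,0,0,3.8,0,0,0,0,0,0,0,0,0],
)

```text
time_s: 23.53
ee_pos: [445.7, -175.5, 117.7]
ee_rot: [179.6, -0.6, -170.0]
force: [-0.9, 0.8, 0.5]
gripper_width: 27.8
gripper_force: 0.0
```

```bash
python3 - <<'E'
from h import *
s=sensors.state(); print(s["time_s"],s["ee_pos"],s["ee_rot"],s["qpos"])
T=R.from_euler('xyz',s["ee_rot"],degrees=True).as_matrix()
q=viewer.grab_frame("wrist"); save(q,'wrist10.png')
for x in viewer.pinpoint("door_bar",q)[:1]:
  w=atz(q,x["location"],50); print(x,w,T.T@(w-s["ee_pos"]))
E
```

```text
23.5333 [ 445.72271466 -175.48892539  117.73636381] [ 179.59480091   -0.62532684 -170.03193729] [-2.28670211e+01  1.60807350e+01  1.10647742e+02  1.74031946e-03
  5.40166477e+01 -1.22833904e+02]
{'location': [312.5, 270.8], 'score': 0.87} [ 450.86132796 -175.40480113   50.        ] [-5.8145632  -1.28522661 67.66953859]
```

View pics/wrist10.png

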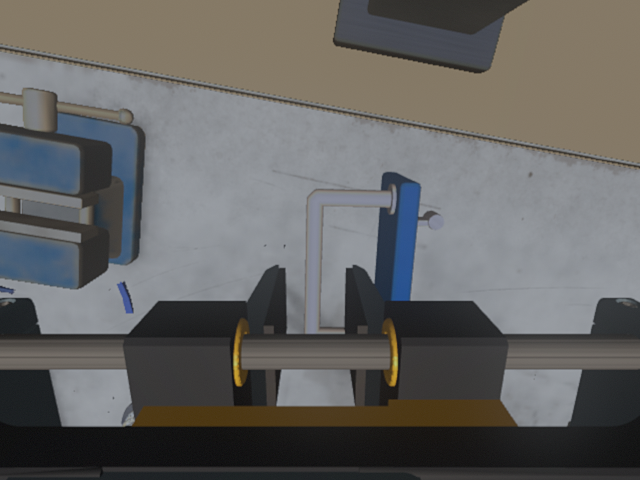

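The picture shows the bar (column 315) between the fingers and parallel to them. I'll go down and swing the door shut.

Request:
step_arm(
  plan=[-0.2,0,2.4,0,0,0,-0.2,0,2.4,0,0,0,0,0,2.4,0,0,0,0,0,0,0,0,0],
)

```text
time_s: 23.97
ee_pos: [453.7, -175.7, 50.0]
ee_rot: [179.9, -0.2, -169.9]
force: [0.6, 0.4, -0.7]
gripper_width: 27.9
gripper_force: 0.0
```

Request:
step_arm(
  plan=[0.26,0.76,0,0,0,0.06,0.26,0.76,0,0,0,0.06,0.52,1.51,0,0,0,0.12,0.52,1.51,0,0,0,0.12,0.52,1.51,0,0,0,0.12],
)

```text
time_s: 24.38
ee_pos: [436.1, -116.1, 54.0]
ee_rot: [-180.0, 0.3, 162.2]
force: [0.6, 0.0, 0.8]
gripper_width: 28.0
gripper_force: 0.2
```

Request:
step_arm(
  plan=[0.52,1.51,0,0,0,0.12,0.52,1.51,0,0,0,0.12,0.52,1.51,0,0,0,0.12,0.52,1.51,0,0,0,0.12],
)

```text
time_s: 24.72
ee_pos: [446.1, -52.9, 54.1]
ee_rot: [179.8, 0.2, 134.7]
force: [-0.8, -1.1, -0.8]
gripper_width: 28.1
gripper_force: 0.2
```

Request:
step_arm(
  plan=[0.52,1.51,0,0,0,0.12,0.52,1.51,0,0,0,0.12,0.52,1.51,0,0,0,0.12,0,0,0,0,0,0],
)

```text
time_s: 25.05
ee_pos: [474.3, -11.8, 54.3]
ee_rot: [179.6, 0.2, 114.4]
force: [-0.4, -0.3, -0.5]
gripper_width: 27.9
gripper_force: 0.0
```

```bash
python3 - <<'E'
from h import *
s=sensors.state(); print(s["time_s"],s["ee_pos"],s["ee_rot"],s["force"])
T=R.from_euler('xyz',s["ee_rot"],degrees=True).as_matrix()
for n in("wrist","side","scene"):
  q=viewer.grab_frame(n)
  for x in viewer.pinpoint("door_bar",q)[:1]:
    w=atz(q,x["location"],50); print(n,round(x["score"],2),w,T.T@(w-s["ee_pos"]))
E
```

```text
25.05 [474.31999738 -11.77576827  54.29324646] [179.58013115   0.19113159 114.40523752] [-0.36148055 -0.30484573 -0.53959204]
wrist 0.92 [474.67302008  -9.16251912  50.        ] [2.24818926 1.36979714 4.2959239 ]
side 0.85 [482.40998866  -7.13507054  50.        ] [0.89766444 9.25290789 4.35819843]
scene 0.74 [457.14221336  14.53351216  50.        ] [31.07023577 -4.80278161  4.15454015]
```

Request:
step_arm(
  plan=[0.52,1.51,0.5,0,0,0.12,0.52,1.51,0.5,0,0,0.12,0.52,1.51,0,0,0,0.12,0,0,0,0,0,0],
)

```text
time_s: 25.68
ee_pos: [509.6, 15.2, 40.9]
ee_rot: [180.0, 0.0, 93.7]
force: [-0.0, 0.2, 0.7]
gripper_width: 27.8
gripper_force: 0.0
```

Request:
step_arm(
  plan=[0.1,0.5,0,0,0,0.03,0,0.4,0,0,0,0,0,0,0,0,0,0],
)

```text
time_s: 25.93
ee_pos: [517.1, 16.0, 41.2]
ee_rot: [-180.0, 0.0, 92.2]
force: [-0.3, 1.3, 0.7]
gripper_width: 27.9
gripper_force: 0.0
```

Request:
step_arm(
  plan=[0,0.2,0,0,0,0,0,0,0,0,0,0],
)

```text
time_s: 26.1
ee_pos: [517.6, 16.1, 41.0]
ee_rot: [-179.8, 0.0, 92.1]
force: [-3.1, -1.4, 2.1]
gripper_width: 28.0
gripper_force: 1.6
```

Request:
step_arm(
  plan=[0,0.2,0,0,0,0,0,0,0,0,0,0],
)

```text
time_s: 26.27
ee_pos: [517.6, 16.1, 40.8]
ee_rot: [-179.6, 0.0, 92.1]
force: [-8.1, -2.1, 5.4]
gripper_width: 28.1
gripper_force: 3.7
```

Request:
step_arm(
  plan=[0,0.2,0,0,0,0,0,0,0,0,0,0],
)

```text
time_s: 26.43
ee_pos: [517.7, 16.1, 40.7]
ee_rot: [-179.3, 0.0, 92.1]
force: [-10.7, -2.4, 8.4]
gripper_width: 28.5
gripper_force: 5.6
```

```bash
python3 - <<'E'
from h import *
p=viewer.grab_frame("wrist"); save(p,'wrist11.png')
s=sensors.state(); print(s["time_s"],s["ee_pos"],s["ee_rot"],s["force"])
for n in("wrist","side","scene"):
  q=p if n=="wrist" else viewer.grab_frame(n)
  for x in viewer.pinpoint("door_bar",q)[:1]: print(n,round(x["score"],2),atz(q,x["location"],50))
E
```

```text
26.4833 [517.69225798  16.10794628  40.67453494] [-1.79340068e+02  2.84439715e-02  9.21219149e+01] [-10.6894685   -2.16552114   8.04194155]
wrist 0.95 [507.93721295  14.67828507  50.        ]
side 0.98 [514.26544033  14.84009947  50.        ]
scene 0.57 [495.09913539  26.7669524   50.        ]
```

Request:
step_arm(
  plan=[0,0.2,0,0,0,0,0,0.2,0,0,0,0,0,0,0,0,0,0],
)

```text
time_s: 26.98
ee_pos: [517.7, 16.1, 40.4]
ee_rot: [-178.8, 0.0, 92.1]
force: [-18.0, -3.6, 14.9]
gripper_width: 28.1
gripper_force: 9.3
```

Request:
step_arm(
  plan=[0,0.2,0,0,0,0,0,0.2,0,0,0,0,0,0,0,0,0,0],
)

```text
time_s: 27.23
ee_pos: [517.8, 16.1, 40.2]
ee_rot: [-178.3, 0.0, 92.1]
force: [-26.2, -2.4, 22.7]
gripper_width: 28.1
gripper_force: 13.2
```

A 26 N push moves nothing, so the door is against its stop. I'll unload to the middle of the bar, lift off and check.

Request:
step_arm(
  plan=[0,-1,0,0,0,0,0,-0.9,0,0,0,0,0,-0.3,0,0,0,0,0,0,0,0,0,0],
)

```text
time_s: 27.57
ee_pos: [509.2, 16.2, 41.4]
ee_rot: [179.9, 0.0, 92.1]
force: [0.1, -0.1, -0.3]
gripper_width: 27.7
gripper_force: 0.0
```

Request:
step_arm(
  plan=[0,0,-1.5,0,0,0,0,0,-2.5,0,0,0,0,0,-3,0,0,0,0,0,-3,0,0,0,0,0,0,0,0,0],
)

```text
time_s: 27.98
ee_pos: [514.2, 16.3, 147.0]
ee_rot: [179.2, 0.0, 92.1]
force: [0.9, 0.4, 0.6]
gripper_width: 27.8
gripper_force: 0.0
```

```bash
python3 - <<'E'
from h import *
s=sensors.state(); print(s["time_s"],s["ee_pos"],s["ee_rot"],s["force"])
p=viewer.grab_frame("wrist"); save(p,'w12.png')
g=cv2.cvtColor(p["img"],cv2.COLOR_RGB2HSV)
m=((g[...,0]>100)&(g[...,0]<125)&(g[...,1]>150)&(g[...,2]>100))
for r in (180,200,220,240,260,280): 
  c=np.nonzero(m[r])[0]
  if len(c): print(r,c.min(),c.max(),np.round(atz(p,(c.max(),r),67),1))
for n in("wrist","side","scene"):
  q=p if n=="wrist" else viewer.grab_frame(n)
  for k,z in(("door_bar",50),("solder_spool",0),("torch",0),("tape_roll",0),("multimeter",0)):
   for x in viewer.pinpoint(k,q)[:1]: print(n,k,round(x["score"],2),np.round(atz(q,x["location"],z)))
E
```

```text
27.9833 [514.15309627  16.33902319 147.00419614] [1.79213095e+02 1.96320064e-02 9.20763677e+01] [0.88122058 0.3945935  0.55900584]
180 382 396 [562.8  66.9  67. ]
200 381 395 [563.4  54.5  67. ]
220 379 394 [563.9  41.7  67. ]
240 378 393 [564.5  28.5  67. ]
260 376 391 [564.5  14.9  67. ]
280 375 390 [565.1   0.9  67. ]
wrist door_bar 0.77 [507.  15.  50.]
wrist torch 0.57 [582.  49.   0.]
side door_bar 0.77 [513.  14.  50.]
side solder_spool 0.63 [ 633. -285.    0.]
side torch 0.68 [ 663. -390.    0.]
side tape_roll 0.56 [482. 491.   0.]
scene door_bar 0.78 [495.  28.  50.]
scene solder_spool 0.55 [ 629. -284.    0.]
scene torch 0.65 [ 670. -407.    0.]
scene tape_roll 0.97 [473. 495.   0.]
scene multimeter 0.69 [654. -16.   0.]
```

Request:
step_arm(
  plan=[0,0,-2,0,0,0,0,0,0,0,0,0,0,0,0,0,0,0],
)

```text
time_s: 29.13
ee_pos: [509.9, 16.2, 161.8]
ee_rot: [179.9, 0.0, 92.1]
force: [-1.0, -0.3, 0.4]
gripper_width: 27.9
gripper_force: 0.0
```

```bash
python3 -c "
from workcell import env; print(env.job_done())"
```

```text
the job is handed in; nothing more can be done
None
```

I handed the job in at about 29 s, but the hand-in gave no verdict: by my measurements the meter is face up against the back wall, the door is shut (firm at 26 N and back at its starting line), and the spool, tape roll and torch show no movement beyond the measurement scatter.

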